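# Slide a latched drive tray home

## Task

Press the black lock button of the drive tray down and, keeping it held down, slide the tray along its rails fully home against the socket at the closed end of the metal bay. Then let go of the button so that it springs up and locks the tray there, and take the hand away. Push with the fingertips only; leave the bottle, the screwdriver and the bit case alone.

Things in the scene. Friction and masses are not known exactly. Their poses are not given: they have to be found in the camera images.
- bay: Steel drive bay, fixed to the bench, open at the top and at one end: 312 mm long (x), 126 mm wide (y), side walls 34 mm high. Origin on the bench surface, on the bay's centre line; x points along the rails from the open end (150 mm behind the origin) to the closed end (162 mm ahead), where a green circuit board 42 mm high carries a black socket, the tray's end stop; z up.
- tray (a joint): How far the drive tray has slid along the bay's +x, in m: 0 = drawn out, 0.088 = fully home against the socket. Starts anywhere in 0.002 to 0.03. Sliding friction about 1.5 N plus 4 N per m/s. With the button up, a tooth locks the tray in notches 8 mm apart with 2 mm play. At the start the tooth may be under a bar instead, the button half down; it then catches in the next notch.
- lip (a point): Middle of the top edge of an upright aluminium lip, 90 mm wide (bay y), 39 mm above the bench. It stands across the tray's aluminium deck (210 x 112 mm, top 17 mm above the bench), between the button and the dark disk drive (145 x 100 mm, top 41 mm up). The face towards the button is 26 mm ahead of the button's centre, so a fingertip on the button can push against it. Axes as the bay's.
- button_top (a point): Centre of the top face of the lock button, a black plastic pad with three grey ridges, 32 mm along the bay's x and 40 mm wide, on the bay's centre line; it rides on the tray. Its top is 29 mm above the bench when up and 23 mm when fully down. With the tray drawn out it lies 129 mm behind the bay's origin, with the tray home 41 mm behind. Axes as the bay's.
- button (a joint): How far the button is pressed down, in m: 0 = up (locked), 0.006 = fully down. It takes about 2.5 N to start and 5 N to hold fully down; the lock is free from about 0.0035 on. It springs up fully only where the tooth meets a notch; the last notch is met when the tray is within 1.8 mm of its end stop.
- bottle: White bottle with a red cap, 64 mm in diameter, 190 mm tall, standing beside the bay on its -y side. Origin at the centre of its underside. Leave it alone.
- screwdriver: Screwdriver 170 mm long lying close beside the bay on its +y side, along its own x, handle about 25 mm thick. Leave it alone.
- bit_case: Open red plastic bit case, 90 x 130 mm and 22 mm high (the bits rise to 32 mm), beyond the screwdriver on the bay's +y side. Origin at the centre of its underside. Leave it alone.

How it is judged:
By the outcome, as a careful person would: the job done as asked, in the order asked, and still so for the second after the job is handed in, with the robot touching nothing.
It also fails if it takes over 35 s, if anything falls off the work surface, if the arm or the gripper's body presses on something with over 40 N, if the wrist force passes 120 N, or if a joint passes its speed limit or range.

## Robot

A 7-joint arm with a two-finger parallel gripper is mounted at the origin on the work surface. World frame = base frame: x ahead of the robot, y to its left, z up, the work surface at z = 0. Lengths are in m, angles in rad, forces in N, time in s.
With the tool pointing down it reaches from about 0.4 to 0.9 m from the base axis. Payload 5.5 kg.
Tool frame: the origin (TCP) lies on the mounting face of the last link; the fingertips stand 173 mm ahead of it and the grasp point (between the pads) lies 155 mm ahead of it; z points along the fingers, y is the line along which they close (so a half turn about z gives the same grasp; the last joint's range is limited). The gripper opens to 85 mm and grips with 20 to 120 N. Pads are 22 mm wide; open, the fingers measure 114 mm over their backs; the gripper's body (76 mm by 85 mm) begins 54 mm behind the grasp point. The pads swing forward as they close: fully open they stand 13 mm farther back than shut.
Start: joints at [-0.888, 0.501, -0.427, 1.55, 0.221, 1.138, -0.21], TCP at [0.265, 0.594, 0.405] pointing down, gripper open.
Joint ranges: [-2.88, 2.88], [-0.31, 2.03], [-1.54, 1.56], [0.2, 2.42], [-1.41, 4.55], [0.19, 2.02], [-2.57, 2.57]. Speed limits (rad/s): [2.57, 2.57, 3.14, 3.14, 3.14, 3.14, 3.14].

## Interface

Orientations are given as a unit quaternion [x, y, z, w].
In Python, from plant import * gives the robot as it stands. The module is installed in compiled form; this text tells all that it offers.
- The arm moves only by the tool drive_tool, never from a script. Its argument "moves" is a list of rows, each an object of numbers: "x", "y", "z": the shift along the tool's x, y, z scaled (see below); "wx", "wy", "wz": the turn, a rotation vector about the tool's x, y, z scaled (see below). In form: [{"x": .., "y": .., "z": .., "wx": .., "wy": .., "wz": ..}, ...]. A call has 1 to 20 rows; each row shifts and turns the commanded pose from where the row before left it, along the tool's axes as they then stand; what a row does not reach is not made up. The controller multiplies each number of a shift by 0.06 m and each number of a turn by 0.08 rad. A row lasts 1/8 s, in which the tool goes at most 62.5 mm and 10.7 degrees, less where a joint would pass 70% of its speed; a pose out of reach is approached as far as the arm can. A call with a number of a shift or a turn outside -1 to 1 is refused whole. A call with a gripper value outside its range is refused whole. "hand" is the opening, from 0 (shut) to 1 (fully open), set as the call begins (left out, the last holds). The fingers move at their own pace and stop on an object; "squeeze" is the grip in N (left out, the last holds). Time passes only in rows, so rows that do not move let the fingers close. It gives the time, the measured TCP pose, the force, the opening and the grip force at its end, in the units of the state.
- sense(): the state, without advancing time (a new reading comes with each control period).
- capture(name): name is "scene" or "top"; returns a dict with "pixels" (384x512x3 uint8, red, green, blue), "fx", "fy", "cx", "cy" (pixels), "rvec" (rotation vector, rad) and "tvec" (3), from world to camera coordinates, as OpenCV has them. Camera axes: x right, y down, z forward; pixel columns grow to the right and rows downward; lengths in m; the calibration is good to about 2 mm. A picture is of the moment at which its call begins. There is no depth.
- sign_off(): hands the job in; it is judged then, once.
The state is a dict: "t": time; "joint_positions": joint angles; "qvel": joint speeds; "tau": joint torques, N m; "tcp_pos": TCP position; "eef_rot": TCP orientation; "wrist_force": force on the tool from outside, world axes, zero at the start; "ft_torque": the same for the moment, N m; "width": finger opening in m; "grip_force": force on a finger pad.
Only numpy, scipy, OpenCV 4.12 (cv2) and the standard library are available. Lean on these libraries where they do the work, as an engineer would, in place of code of your own. Each camera call takes 0.05 s, during which the arm holds its last target. There are 200 camera calls.

## Working session

There is one attempt and no reset: what is moved stays moved. The work goes in short steps, Python scripts to look and compute and a tool call to move; the robot and the scene stay as the last step left them, time stands still between calls to the robot, and variables do not carry over. Pictures are saved under pics/ and viewed, at most 10 in all, crops included, and the job is handed in when it is done.

Besides the shell and the picture viewer there is one more tool, called by a JSON object that holds its "method" and its "body", one argument or row to a line. drive_tool: Moves the arm, as the interface text tells. Its arguments: {"type":"object","properties":{"moves":{"type":"array","items":{"type":"object","properties":{"x":{"type":"number"},"y":{"type":"number"},"z":{"type":"number"},"wx":{"type":"number"},"wy":{"type":"number"},"wz":{"type":"number"}}}},"hand":{"type":"number"},"squeeze":{"type":"number"}},"required":["moves"]}

```bash
mkdir -p pics
cat > h.py <<'E'
from plant import *
import numpy as np, cv2
def snap(n,f):
    c=capture(n); cv2.imwrite(f'pics/{f}.png',c['pixels'][:,:,::-1]); np.savez(f'pics/{f}.npz',**c); return c
def ray(c,u,v,z):
    R=cv2.Rodrigues(np.array(c['rvec'],float))[0]; t=np.array(c['tvec'],float).ravel()
    o=-R.T@t; d=R.T@np.array([(u-c['cx'])/c['fx'],(v-c['cy'])/c['fy'],1.])
    return o+d*(z-o[2])/d[2]
E
python3 - <<'E'
from h import *
a=snap('top','top0');b=snap('scene','scene0')
cv2.imwrite('pics/both0.png',cv2.resize(np.hstack([a['pixels'],b['pixels']])[:,:,::-1],(800,300)))
s=sense();print(s)
E
```

```text
{'t': 0.1, 'joint_positions': array([-0.88779058,  0.50175376, -0.42679269,  1.55132601,  0.22079311,
        1.13828189, -0.21030417]), 'qvel': array([-4.38908941e-05, -1.43984095e-03, -4.42498211e-04, -2.50891366e-03,
        3.56806853e-04,  8.71042492e-04,  1.47302751e-03]), 'tau': array([-1.10999221e-02, -5.70818567e+01, -5.83834559e+00, -2.81750733e+01,
        1.06292582e-02,  5.52099067e-03,  5.80597816e-05]), 'tcp_pos': array([0.2648543 , 0.59325304, 0.40376978]), 'eef_rot': array([ 2.08352897e-01,  9.78053337e-01, -8.33744915e-04, -2.11498464e-04]), 'wrist_force': array([-0.94721347,  0.25480291, -0.06770278]), 'ft_torque': array([-0.05908552,  0.00896217, -0.01697154]), 'grip_force': 0.0, 'width': 0.08547225437106545}
```

View pics/top0.png

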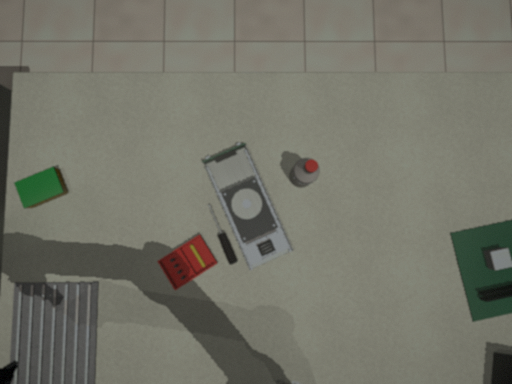

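View pics/scene0.png

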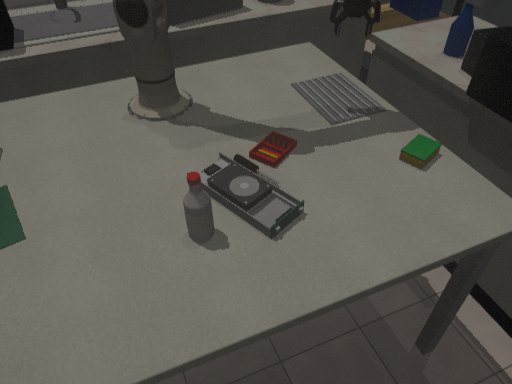

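The top view shows the bay running from its open end near (270,257) to the socket near (224,152). The button is at about (265,247), the bottle is on the right, and the screwdriver and case are on the left. I'll enlarge this area and measure.

Run:
```python
from h import *
c=dict(np.load('pics/top0.npz'))
im=c['pixels'][135:280,190:330,::-1]
cv2.imwrite('pics/crop0.png',cv2.resize(im,None,fx=4,fy=4,interpolation=cv2.INTER_CUBIC))
for n,u,v,z in [('btn',265,247,.028),('open',270,257,.034),('sock',224,152,.04),('cap',311,166,.19),('cornL',250,268,.034),('cornR',291,249,.034),('farL',204,160,.034),('farR',243,143,.034)]: print(n,ray(c,u,v,z).round(4))
```

```text
btn [0.4621 0.0454 0.028 ]
open [0.4366 0.0328 0.034 ]
sock [0.7128 0.1527 0.04  ]
cap [ 0.6512 -0.0525  0.19  ]
cornL [0.4089 0.085  0.034 ]
cornR [ 0.4569 -0.0222  0.034 ]
farL [0.6925 0.2062 0.034 ]
farR [0.7383 0.1023 0.034 ]
```

View pics/crop0.png

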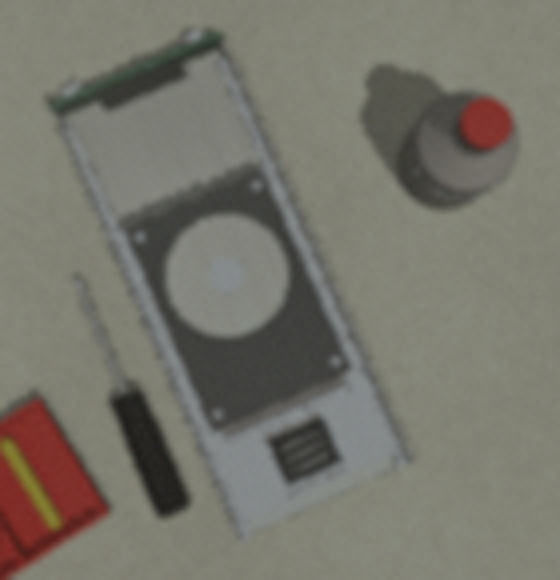

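The crop shows the button at crop (305,451), which is about (265.9,247.4) in the full image. The bay walls run (60,120)→(242,537) and (225,45)→(408,460).

```bash
cat >> h.py <<'E'
from scipy.spatial.transform import Rotation as Ro
def delta(p,yaw_y):
    "shift (tool axes, m) and wz (rad) to bring TCP to p with tool y at world angle yaw_y, pointing down"
    s=sense();R=Ro.from_quat(s['eef_rot']);y=np.array([np.cos(yaw_y),np.sin(yaw_y),0]);z=np.array([0,0,-1.])
    T=Ro.from_matrix(np.c_[np.cross(y,z),y,z])
    return (R.inv().apply(p-s['tcp_pos'])/.06).round(3),((R.inv()*T).as_rotvec()/.08).round(3)
E
python3 - <<'E'
from h import *
c=dict(np.load('pics/top0.npz'))
f=lambda x,y,z:ray(c,190+(x+.5)/4-.5,135+(y+.5)/4-.5,z)
P=[f(*q,.034) for q in [(60,120),(242,537),(225,45),(408,460)]]
for a,b in [(1,0),(3,2)]:
    d=P[a]-P[b];print(np.degrees(np.arctan2(*(-d)[1::-1])),np.linalg.norm(d))
near=(P[1]+P[3])/2; far=(P[0]+P[2])/2; e=far-near; yaw=np.arctan2(e[1],e[0]); u=np.array([np.cos(yaw),np.sin(yaw),0]);print('near',near,'yaw',np.degrees(yaw))
b=f(305,451,.028);print('btn',b,'along',(b-near)@u,'lat',np.cross(u,b-near)[2])
O=near+.15*u;print('bay',O)
l=f(285,408,.039);print('lip',l,(l-b)@u)
t=b+.009*u;t[2]=.173+.08
print(t,delta(t,yaw))
E
```

```text
23.657040317534978 0.2985396727495459
23.28767147206948 0.29956271160249287
near [0.43093911 0.03043618 0.034     ] yaw 23.472039995719914
btn [0.46108804 0.043098   0.028     ] along 0.03269746548527137 lat -0.0003942491764110257
bay [0.56852729 0.0901814  0.034     ]
lip [0.48953358 0.05635436 0.039     ] 0.031371831197844306
[0.46934333 0.04668271 0.253     ] (array([-6.825, -6.925,  2.524]), array([-2.100e-02,  7.000e-03,  9.267e+00]))
```

{"method": "drive_tool", "body": {
  "moves": [
    {"x": -0.2,"y": -0.2,"z": 0.0},
    {"x": -0.44,"y": -0.44,"z": 0.1},
    {"x": -0.44,"y": -0.44,"z": 0.1},
    {"x": -0.44,"y": -0.44,"z": 0.1},
    {"x": -0.44,"y": -0.44,"z": 0.1},
    {"x": -0.44,"y": -0.44,"z": 0.1},
    {"x": -0.44,"y": -0.44,"z": 0.1},
    {"x": -0.44,"y": -0.44,"z": 0.1},
    {"x": -0.44,"y": -0.44,"z": 0.1},
    {"x": -0.44,"y": -0.44,"z": 0.1},
    {"x": -0.44,"y": -0.44,"z": 0.1},
    {"x": -0.44,"y": -0.44,"z": 0.1},
    {"x": -0.44,"y": -0.44,"z": 0.1},
    {"x": -0.44,"y": -0.44,"z": 0.1},
    {"x": -0.44,"y": -0.44,"z": 0.1},
    {"x": -0.3,"y": -0.3,"z": 0.1},
    {"x": -0.2,"y": -0.2},
    {}
  ],
  "hand": 0,
  "squeeze": 40
}}

```text
validation failed for argument at $.mo...
```

{"method": "drive_tool", "body": {
  "moves": [
    {"wz": 0.5},
    {"wz": 0.8},
    {"wz": 0.8},
    {"wz": 0.8},
    {"wz": 0.8},
    {"wz": 0.8},
    {"wz": 0.8},
    {"wz": 0.8},
    {"wz": 0.8},
    {"wz": 0.8},
    {"wz": 0.8},
    {"wz": 0.77},
    {}
  ]
}}

```text
validation failed for argument at $.mo...
```

Run:
```python
from h import *
s=sense();print(s['t'],s['joint_positions'].round(2),s['wrist_force'],s['width'])
print(delta(np.array([0.46934,0.04668,0.253]),np.radians(23.47)))
a=snap('top','top1');b=snap('scene','scene1')
k=lambda c,y,x:cv2.resize(c['pixels'][y:y+130,x:x+130,::-1],(400,400),interpolation=cv2.INTER_CUBIC)
cv2.imwrite('pics/both1.png',np.hstack([k(a,150,195),k(b,110,180)]))
```

```text
0.1 [-0.89  0.5  -0.43  1.55  0.22  1.14 -0.21] [-0.94721347  0.25480291 -0.06770278] 0.08547225437106545
(array([-6.825, -6.925,  2.524]), array([-2.100e-02,  7.000e-03,  9.267e+00]))
```

View pics/both1.png

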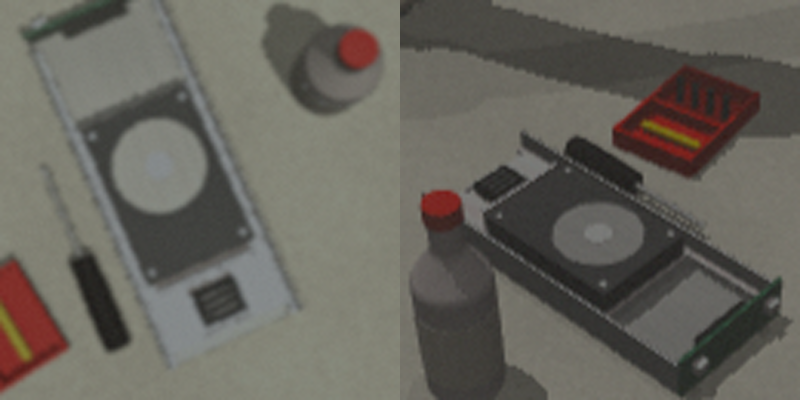

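Both moves were refused, probably because some rows left out fields, so the arm hasn't moved. The picture shows the untouched scene, with the button visible in both views (left (218,299), right (498,183)). I'll resend with every field filled in.

{"method": "drive_tool", "body": {
  "moves": [
    {"x": -0.2,"y": -0.2,"z": 0.0,"wx": 0,"wy": 0,"wz": 0},
    {"x": -0.44,"y": -0.44,"z": 0.1,"wx": 0,"wy": 0,"wz": 0},
    {"x": -0.44,"y": -0.44,"z": 0.1,"wx": 0,"wy": 0,"wz": 0},
    {"x": -0.44,"y": -0.44,"z": 0.1,"wx": 0,"wy": 0,"wz": 0},
    {"x": -0.44,"y": -0.44,"z": 0.1,"wx": 0,"wy": 0,"wz": 0},
    {"x": -0.44,"y": -0.44,"z": 0.1,"wx": 0,"wy": 0,"wz": 0},
    {"x": -0.44,"y": -0.44,"z": 0.1,"wx": 0,"wy": 0,"wz": 0},
    {"x": -0.44,"y": -0.44,"z": 0.1,"wx": 0,"wy": 0,"wz": 0},
    {"x": -0.44,"y": -0.44,"z": 0.1,"wx": 0,"wy": 0,"wz": 0},
    {"x": -0.44,"y": -0.44,"z": 0.1,"wx": 0,"wy": 0,"wz": 0},
    {"x": -0.44,"y": -0.44,"z": 0.1,"wx": 0,"wy": 0,"wz": 0},
    {"x": -0.44,"y": -0.44,"z": 0.1,"wx": 0,"wy": 0,"wz": 0},
    {"x": -0.44,"y": -0.44,"z": 0.1,"wx": 0,"wy": 0,"wz": 0},
    {"x": -0.44,"y": -0.44,"z": 0.1,"wx": 0,"wy": 0,"wz": 0},
    {"x": -0.44,"y": -0.44,"z": 0.1,"wx": 0,"wy": 0,"wz": 0},
    {"x": -0.3,"y": -0.3,"z": 0.1,"wx": 0,"wy": 0,"wz": 0},
    {"x": -0.2,"y": -0.2,"z": 0,"wx": 0,"wy": 0,"wz": 0},
    {"x": 0,"y": 0,"z": 0,"wx": 0,"wy": 0,"wz": 0}
  ],
  "hand": 0,
  "squeeze": 40
}}

```text
t: 2.45
tcp_pos: [0.4728, 0.0478, 0.3147]
eef_rot: [0.21, 0.978, -0.0, 0.0]
wrist_force: [-0.4, -0.0, -0.3]
width: 0.0003
grip_force: 0.0
```

{"method": "drive_tool", "body": {
  "moves": [
    {"x": 0,"y": 0,"z": 0,"wx": 0,"wy": 0,"wz": 0.5},
    {"x": 0,"y": 0,"z": 0,"wx": 0,"wy": 0,"wz": 0.8},
    {"x": 0,"y": 0,"z": 0,"wx": 0,"wy": 0,"wz": 0.8},
    {"x": 0,"y": 0,"z": 0,"wx": 0,"wy": 0,"wz": 0.8},
    {"x": 0,"y": 0,"z": 0,"wx": 0,"wy": 0,"wz": 0.8},
    {"x": 0,"y": 0,"z": 0,"wx": 0,"wy": 0,"wz": 0.8},
    {"x": 0,"y": 0,"z": 0,"wx": 0,"wy": 0,"wz": 0.8},
    {"x": 0,"y": 0,"z": 0,"wx": 0,"wy": 0,"wz": 0.8},
    {"x": 0,"y": 0,"z": 0,"wx": 0,"wy": 0,"wz": 0.8},
    {"x": 0,"y": 0,"z": 0,"wx": 0,"wy": 0,"wz": 0.8},
    {"x": 0,"y": 0,"z": 0,"wx": 0,"wy": 0,"wz": 0.8},
    {"x": 0,"y": 0,"z": 0,"wx": 0,"wy": 0,"wz": 0.77},
    {"x": 0,"y": 0,"z": 0,"wx": 0,"wy": 0,"wz": 0}
  ]
}}

```text
t: 4.08
tcp_pos: [0.4726, 0.051, 0.3148]
eef_rot: [0.548, 0.836, 0.0, -0.0]
wrist_force: [-0.8, 0.7, -0.2]
width: 0.0001
grip_force: 0.0
```

Run:
```python
from h import *
s=sense();print(s['t'],s['joint_positions'].round(2),s['wrist_force'],s['width'])
print(delta(np.array([0.46934,0.04668,0.253]),np.radians(23.47)))
```

```text
4.075 [-0.11  0.28 -0.06  2.07  0.02  0.79  0.23] [-0.82278534  0.71585293 -0.21578012] 5.585711427077609e-05
(array([-0.044, -0.079,  1.03 ]), array([ 0.002, -0.004,  0.013]))
```

{"method": "drive_tool", "body": {
  "moves": [
    {"x": -0.02,"y": -0.06,"z": 0.2,"wx": 0,"wy": 0,"wz": 0.01},
    {"x": -0.02,"y": -0.07,"z": 0.35,"wx": 0,"wy": 0,"wz": 0},
    {"x": 0,"y": 0,"z": 0.35,"wx": 0,"wy": 0,"wz": 0},
    {"x": 0,"y": 0,"z": 0.35,"wx": 0,"wy": 0,"wz": 0},
    {"x": 0,"y": 0,"z": 0.2,"wx": 0,"wy": 0,"wz": 0},
    {"x": 0,"y": 0,"z": 0.05,"wx": 0,"wy": 0,"wz": 0},
    {"x": 0,"y": 0,"z": 0,"wx": 0,"wy": 0,"wz": 0}
  ]
}}

```text
t: 4.95
tcp_pos: [0.4669, 0.0447, 0.2248]
eef_rot: [0.549, 0.836, 0.0, 0.0]
wrist_force: [0.1, -0.1, -0.6]
width: -0.0003
grip_force: 0.0
```

Run:
```python
from h import *
s=sense();print(s['tcp_pos'],s['wrist_force'])
print(delta(np.array([0.46934,0.04668,0.253]),np.radians(23.47)))
a=snap('top','top2');b=snap('scene','scene2')
k=lambda c,y,x:cv2.resize(c['pixels'][y:y+80,x:x+80,::-1],(400,400),interpolation=cv2.INTER_CUBIC)
cv2.imwrite('pics/both2.png',np.hstack([k(a,200,225),k(b,120,180)]))
```

```text
[0.46691545 0.04469199 0.22479665] [ 0.11276357 -0.12771436 -0.59392389]
(array([ 0.014,  0.05 , -0.47 ]), array([ 0.002, -0.   , -0.011]))
```

View pics/both2.png

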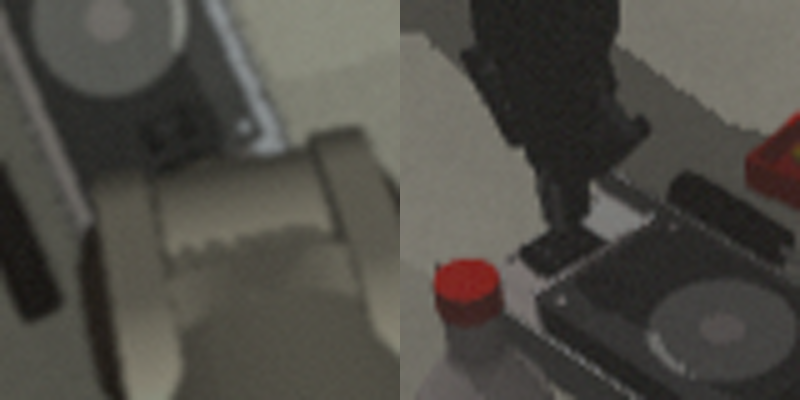

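The right half shows the shut fingertips directly over the button, at about (567,235), and clear of the drive. I'll go down to touch it.

{"method": "drive_tool", "body": {
  "moves": [
    {"x": 0,"y": 0,"z": 0.15,"wx": 0,"wy": 0,"wz": 0},
    {"x": 0,"y": 0,"z": 0.15,"wx": 0,"wy": 0,"wz": 0},
    {"x": 0,"y": 0,"z": 0.08,"wx": 0,"wy": 0,"wz": 0},
    {"x": 0,"y": 0,"z": 0.04,"wx": 0,"wy": 0,"wz": 0},
    {"x": 0,"y": 0,"z": 0,"wx": 0,"wy": 0,"wz": 0}
  ]
}}

```text
t: 5.68
tcp_pos: [0.4666, 0.0446, 0.1994]
eef_rot: [0.549, 0.836, -0.0, -0.0]
wrist_force: [-1.3, 0.4, 2.9]
width: 0.0001
grip_force: 1.7
```

{"method": "drive_tool", "body": {
  "moves": [
    {"x": 0,"y": 0,"z": 0.04,"wx": 0,"wy": 0,"wz": 0},
    {"x": 0,"y": 0,"z": 0.03,"wx": 0,"wy": 0,"wz": 0},
    {"x": 0,"y": 0,"z": 0,"wx": 0,"wy": 0,"wz": 0}
  ]
}}

```text
t: 6.05
tcp_pos: [0.4679, 0.0453, 0.1964]
eef_rot: [0.549, 0.836, 0.001, 0.001]
wrist_force: [-1.9, 0.5, 11.1]
width: -0.0001
grip_force: 5.3
```

{"method": "drive_tool", "body": {
  "moves": [
    {"x": 0,"y": 0.03,"z": 0.02,"wx": 0,"wy": 0,"wz": 0},
    {"x": 0,"y": 0.05,"z": 0,"wx": 0,"wy": 0,"wz": 0},
    {"x": 0,"y": 0.06,"z": 0,"wx": 0,"wy": 0,"wz": 0},
    {"x": 0,"y": 0.06,"z": 0,"wx": 0,"wy": 0,"wz": 0},
    {"x": 0,"y": 0.06,"z": 0,"wx": 0,"wy": 0,"wz": 0},
    {"x": 0,"y": 0.06,"z": 0,"wx": 0,"wy": 0,"wz": 0},
    {"x": 0,"y": 0.06,"z": 0,"wx": 0,"wy": 0,"wz": 0}
  ]
}}

```text
t: 6.92
tcp_pos: [0.4896, 0.0549, 0.1963]
eef_rot: [0.549, 0.836, 0.002, 0.002]
wrist_force: [-2.1, 2.7, 19.5]
width: 0.0
grip_force: 9.5
```

{"method": "drive_tool", "body": {
  "moves": [
    {"x": 0,"y": 0.06,"z": 0,"wx": 0,"wy": 0,"wz": 0},
    {"x": 0,"y": 0.06,"z": -0.01,"wx": 0,"wy": 0,"wz": 0},
    {"x": 0,"y": 0.06,"z": 0,"wx": 0,"wy": 0,"wz": 0},
    {"x": 0,"y": 0.06,"z": 0,"wx": 0,"wy": 0,"wz": 0},
    {"x": 0,"y": 0.06,"z": 0,"wx": 0,"wy": 0,"wz": 0},
    {"x": 0,"y": 0.06,"z": 0,"wx": 0,"wy": 0,"wz": 0},
    {"x": 0,"y": 0.06,"z": 0,"wx": 0,"wy": 0,"wz": 0},
    {"x": 0,"y": 0.06,"z": 0,"wx": 0,"wy": 0,"wz": 0},
    {"x": 0,"y": 0.06,"z": 0,"wx": 0,"wy": 0,"wz": 0},
    {"x": 0,"y": 0.06,"z": 0,"wx": 0,"wy": 0,"wz": 0}
  ]
}}

```text
t: 8.18
tcp_pos: [0.522, 0.069, 0.1963]
eef_rot: [0.549, 0.836, 0.002, 0.001]
wrist_force: [-3.4, 2.1, 14.1]
width: -0.0001
grip_force: 6.9
```

Run:
```python
from h import *
s=sense();print(s['tcp_pos'],s['wrist_force'])
u=np.array([np.cos(np.radians(23.47)),np.sin(np.radians(23.47))]);O=np.array([.56853,.09018])
print('tip in bay',(s['tcp_pos'][:2]-O)@u,np.cross(u,s['tcp_pos'][:2]-O))
a=snap('top','top3');b=snap('scene','scene3')
k=lambda c,y,x:cv2.resize(c['pixels'][y:y+130,x:x+130,::-1],(400,400),interpolation=cv2.INTER_CUBIC)
cv2.imwrite('pics/both3.png',np.hstack([k(a,140,195),k(b,120,180)]))
```

```text
[0.52201925 0.06904035 0.1963343 ] [-3.35175998  2.14605084 14.09960585]
tip in bay -0.05108212034407111 -0.0008669550822595941<stdin>:4: DeprecationWarning: Arrays of 2-dimensional vectors are deprecated. Use arrays of 3-dimensional vectors instead. (deprecated in NumPy 2.0)
```

View pics/both3.png

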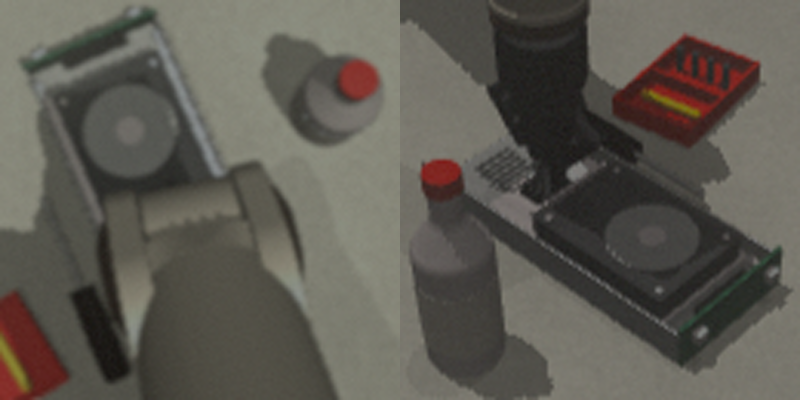

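The tray has slid with the finger; the drive's front edge is now near (712,270) on the right, about 20 mm short of the socket. I'll continue until the force rises at the stop.

{"method": "drive_tool", "body": {
  "moves": [
    {"x": 0,"y": 0.05,"z": 0,"wx": 0,"wy": 0,"wz": 0},
    {"x": 0,"y": 0.05,"z": 0,"wx": 0,"wy": 0,"wz": 0},
    {"x": 0,"y": 0.05,"z": 0,"wx": 0,"wy": 0,"wz": 0},
    {"x": 0,"y": 0.05,"z": 0,"wx": 0,"wy": 0,"wz": 0},
    {"x": 0,"y": 0.04,"z": 0,"wx": 0,"wy": 0,"wz": 0}
  ]
}}

```text
t: 8.9
tcp_pos: [0.5331, 0.0738, 0.1961]
eef_rot: [0.549, 0.836, -0.001, -0.001]
wrist_force: [-11.9, -2.9, 26.3]
width: 0.0002
grip_force: 13.1
```

{"method": "drive_tool", "body": {
  "moves": [
    {"x": 0,"y": 0.04,"z": 0,"wx": 0,"wy": 0,"wz": 0},
    {"x": 0,"y": 0.04,"z": 0,"wx": 0,"wy": 0,"wz": 0}
  ]
}}

```text
t: 9.15
tcp_pos: [0.5347, 0.0743, 0.1959]
eef_rot: [0.549, 0.836, -0.004, -0.004]
wrist_force: [-22.9, -5.3, 38.0]
width: -0.0001
grip_force: 18.9
```

{"method": "drive_tool", "body": {
  "moves": [
    {"x": 0,"y": 0.03,"z": 0,"wx": 0,"wy": 0,"wz": 0},
    {"x": 0,"y": 0.03,"z": 0,"wx": 0,"wy": 0,"wz": 0}
  ]
}}

```text
t: 9.4
tcp_pos: [0.536, 0.0747, 0.1958]
eef_rot: [0.549, 0.835, -0.007, -0.006]
wrist_force: [-28.4, -7.9, 45.9]
width: -0.0
grip_force: 22.7
```

{"method": "drive_tool", "body": {
  "moves": [
    {"x": 0,"y": 0,"z": -0.01,"wx": 0,"wy": 0,"wz": 0},
    {"x": 0,"y": 0,"z": -0.01,"wx": 0,"wy": 0,"wz": 0},
    {"x": 0,"y": 0,"z": 0,"wx": 0,"wy": 0,"wz": 0}
  ]
}}

```text
t: 9.78
tcp_pos: [0.5376, 0.0752, 0.1961]
eef_rot: [0.549, 0.836, -0.005, -0.004]
wrist_force: [-17.6, -5.0, 23.8]
width: 0.0003
grip_force: 11.8
```

Run:
```python
from h import *
s=sense();print(s['tcp_pos'],s['wrist_force'],s['ft_torque'])
b=snap('scene','scene4')
k=lambda c,y,x:cv2.resize(c['pixels'][y:y+75,x:x+100,::-1],(800,600),interpolation=cv2.INTER_CUBIC)
cv2.imwrite('pics/s4.png',k(b,160,215))
```

```text
[0.53764474 0.07517621 0.19610017] [-17.57647533  -4.9904084   23.76303386] [-1.2460908   3.94787683  0.01863631]
```

View pics/s4.png

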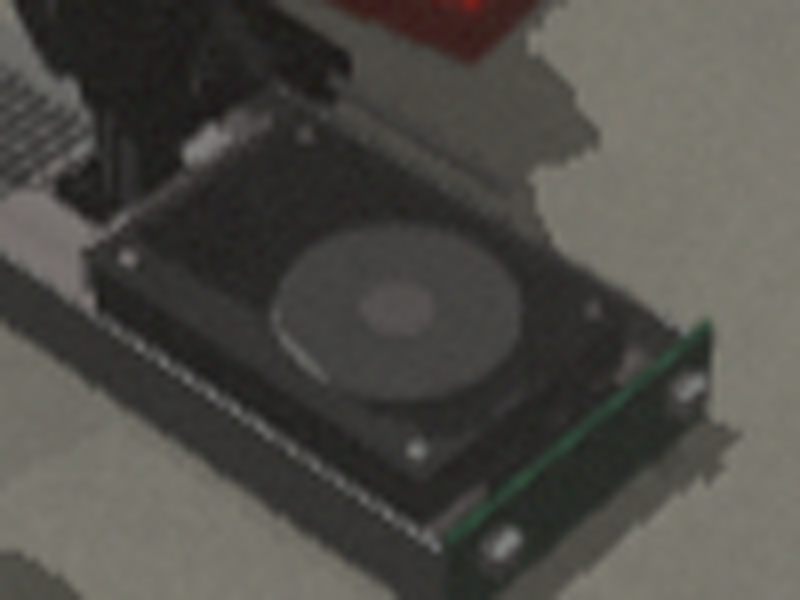

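The drive now sits close to the socket, its front edge near (430,480) by the board's edge at (440,540). I'll ease the downward force and slide the tip up to the lip so the push is firm.

{"method": "drive_tool", "body": {
  "moves": [
    {"x": 0,"y": 0.03,"z": -0.01,"wx": 0,"wy": 0,"wz": 0},
    {"x": 0,"y": 0.03,"z": 0,"wx": 0,"wy": 0,"wz": 0},
    {"x": 0,"y": 0,"z": 0,"wx": 0,"wy": 0,"wz": 0}
  ]
}}

```text
t: 10.2
tcp_pos: [0.5397, 0.0759, 0.1961]
eef_rot: [0.549, 0.835, -0.006, -0.005]
wrist_force: [-20.3, -6.8, 27.4]
width: -0.0002
grip_force: 16.2
```

{"method": "drive_tool", "body": {
  "moves": [
    {"x": 0,"y": 0.03,"z": 0,"wx": 0,"wy": 0,"wz": 0},
    {"x": 0,"y": 0.03,"z": 0,"wx": 0,"wy": 0,"wz": 0},
    {"x": 0,"y": 0,"z": 0,"wx": 0,"wy": 0,"wz": 0}
  ]
}}

```text
t: 10.58
tcp_pos: [0.5409, 0.0763, 0.1961]
eef_rot: [0.55, 0.835, -0.009, -0.007]
wrist_force: [-28.1, -10.2, 36.7]
width: -0.0
grip_force: 21.2
```

Run:
```python
from h import *
snap('top','top5')
u=np.array([np.cos(np.radians(23.47)),np.sin(np.radians(23.47)),0]);O=np.array([.56853,.09018,0])
for f in ['top0','top3','top5']:
    c=dict(np.load(f'pics/{f}.npz'));g=cv2.GaussianBlur(cv2.cvtColor(cv2.resize(c['pixels'],None,fx=4,fy=4,interpolation=cv2.INTER_CUBIC),cv2.COLOR_RGB2GRAY),(0,0),3)
    h=cv2.HoughCircles(g[560:960,800:1160],cv2.HOUGH_GRADIENT,1,100,param1=40,param2=15,minRadius=52,maxRadius=75)
    if h is not None:
        for x,y,r in h[0]: p=ray(c,(x+800+.5)/4-.5,(y+560+.5)/4-.5,.041);print(f,x,y,r,(p-O)@u)
```

```text
top0 185.5 254.5 61.1 0.009077117221443528
top3 147.5 170.5 60.7 0.06975139288352408
```

{"method": "drive_tool", "body": {
  "moves": [
    {"x": 0,"y": 0,"z": -0.03,"wx": 0,"wy": 0,"wz": 0},
    {"x": 0,"y": 0,"z": -0.05,"wx": 0,"wy": 0,"wz": 0},
    {"x": 0,"y": 0,"z": -0.05,"wx": 0,"wy": 0,"wz": 0},
    {"x": 0,"y": 0,"z": -0.05,"wx": 0,"wy": 0,"wz": 0},
    {"x": 0,"y": 0,"z": 0,"wx": 0,"wy": 0,"wz": 0}
  ]
}}

```text
t: 11.25
tcp_pos: [0.5417, 0.0769, 0.2034]
eef_rot: [0.55, 0.835, -0.008, -0.006]
wrist_force: [-13.3, -6.3, -0.5]
width: 0.0003
grip_force: 7.0
```

The vertical force is gone while the tip still pushes on the lip. Now I'll back off and lift away.

{"method": "drive_tool", "body": {
  "moves": [
    {"x": 0,"y": 0,"z": -0.05,"wx": 0,"wy": 0,"wz": 0},
    {"x": 0,"y": -0.05,"z": 0,"wx": 0,"wy": 0,"wz": 0},
    {"x": 0,"y": -0.1,"z": 0,"wx": 0,"wy": 0,"wz": 0},
    {"x": 0,"y": -0.1,"z": -0.1,"wx": 0,"wy": 0,"wz": 0},
    {"x": 0,"y": 0,"z": -0.4,"wx": 0,"wy": 0,"wz": 0},
    {"x": 0,"y": -0.3,"z": -0.6,"wx": 0,"wy": 0,"wz": 0},
    {"x": 0,"y": -0.5,"z": -0.6,"wx": 0,"wy": 0,"wz": 0},
    {"x": 0,"y": -0.5,"z": -0.6,"wx": 0,"wy": 0,"wz": 0},
    {"x": 0,"y": -0.5,"z": -0.2,"wx": 0,"wy": 0,"wz": 0},
    {"x": 0.4,"y": 0,"z": 0,"wx": 0,"wy": 0,"wz": 0},
    {"x": 0.7,"y": 0,"z": 0,"wx": 0,"wy": 0,"wz": 0},
    {"x": 0.7,"y": 0,"z": 0,"wx": 0,"wy": 0,"wz": 0},
    {"x": 0.7,"y": 0,"z": 0,"wx": 0,"wy": 0,"wz": 0},
    {"x": 0.4,"y": 0,"z": 0,"wx": 0,"wy": 0,"wz": 0},
    {"x": 0,"y": 0,"z": 0,"wx": 0,"wy": 0,"wz": 0}
  ]
}}

```text
t: 13.12
tcp_pos: [0.3657, 0.1925, 0.3613]
eef_rot: [0.547, 0.837, 0.001, 0.001]
wrist_force: [0.8, -0.5, -0.1]
width: 0.0001
grip_force: 0.0
```

Run:
```python
from h import *
s=sense();print(s['tcp_pos'],s['wrist_force'])
a=snap('top','top6');b=snap('scene','scene6')
u=np.array([np.cos(np.radians(23.47)),np.sin(np.radians(23.47)),0]);O=np.array([.56853,.09018,0])
for f in ['top0','top6']:
    c=dict(np.load(f'pics/{f}.npz'));g=cv2.GaussianBlur(cv2.cvtColor(cv2.resize(c['pixels'],None,fx=4,fy=4,interpolation=cv2.INTER_CUBIC),cv2.COLOR_RGB2GRAY),(0,0),3)
    h=cv2.HoughCircles(g[560:960,800:1160],cv2.HOUGH_GRADIENT,1,100,param1=30,param2=10,minRadius=55,maxRadius=68)
    if h is not None:
        for x,y,r in h[0]: p=ray(c,(x+800+.5)/4-.5,(y+560+.5)/4-.5,.041);print(f,x,y,r,(p-O)@u)
k=lambda c,y,x:cv2.resize(c['pixels'][y:y+130,x:x+130,::-1],(400,400),interpolation=cv2.INTER_CUBIC)
cv2.imwrite('pics/both6.png',np.clip(np.hstack([k(a,140,195),k(b,120,180)])*1.5,0,255))
```

```text
[0.3657237  0.19248971 0.36126806] [ 0.84862884 -0.48995146 -0.0852769 ]
top0 185.5 254.5 61.1 0.009077117221443528
top6 141.5 154.5 60.6 0.08105253770038914
top6 299.5 185.5 57.1 0.02049432819728941[ WARN:0@1.010] global loadsave.cpp:1063 imwrite_ Unsupported depth image for selected encoder is fallbacked to CV_8U.
```

View pics/both6.png

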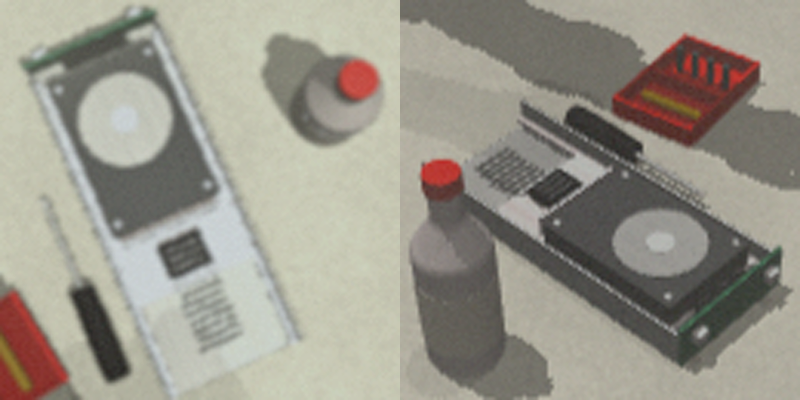

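The tray is in near the socket: button at (185,253) on the left, drive front edge near the socket at about (95,55). I'll check the absolute position of the button and its height, to tell the last notch from the one before.

Run:
```python
from h import *
u=np.array([np.cos(np.radians(23.47)),np.sin(np.radians(23.47)),0]);O=np.array([.56853,.09018,0])
def blob(f,seed,thr):
    c=dict(np.load(f'pics/{f}.npz'));g=cv2.cvtColor(c['pixels'],cv2.COLOR_RGB2GRAY).astype(float)
    x,y=seed;w=g[y-11:y+12,x-11:x+12];m=(w<thr).astype(np.uint8)
    m=cv2.morphologyEx(cv2.resize(m,None,fx=4,fy=4,interpolation=0),cv2.MORPH_CLOSE,np.ones((13,13)))
    n,l,st,ce=cv2.connectedComponentsWithStats(m);i=l[46,46];cx,cy=ce[i]
    return c,x-11+(cx+.5)/4-.5,y-11+(cy+.5)/4-.5,st[i]
for f,s,t in [('top0',(266,247),95),('top6',(255,222),95),('scene6',(230,181),70)]:
    c,U,V,st=blob(f,s,t)
    for z in(.023,.029): p=ray(c,U,V,z);print(f,U,V,st,z,(p-O)@u,np.cross(u,p-O)[2])
a=dict(np.load('pics/top6.npz'));b=dict(np.load('pics/scene6.npz'))
for n,c,pts in [('top',a,[(150,12,.042),(28,66,.042),(215,210,.041),(118,238,.041),(150,50,.041),(58,90,.041),(175,400,.034),(300,340,.034)]),('scene',b,[(778-400,250,.042),(680-400,333,.042),(748-400,240,.041),(660-400,300,.041),(615-400,162,.041),(543-400,222,.041)])]:
    y0,x0=(140,195) if n=='top' else (120,180)
    for x,y,z in pts: p=ray(c,x0+(x+.5)*.325-.5,y0+(y+.5)*.325-.5,z);print(n,x,y,((p-O)@u).round(4),np.cross(u,p-O)[2].round(4))
k=lambda c,y,x,h,w:cv2.resize(c['pixels'][y:y+h,x:x+w,::-1],(400,500),interpolation=cv2.INTER_CUBIC)
cv2.imwrite('pics/z6.png',np.clip(np.hstack([k(a,138,200,50,40),k(b,190,260,50,40)])*1.6,0,255).astype(np.uint8))
```

```text
top0 265.5699481865285 247.03626943005182 [   8   12   72   68 3088] 0.023 -0.11655586848756827 -8.876820928302442e-05
top0 265.5699481865285 247.03626943005182 [   8   12   72   68 3088] 0.029 -0.11610203922592173 -6.7195394862010205e-06
top6 254.46448087431693 222.07650273224044 [   8   12   72   68 2928] 0.023 -0.04478165648116166 0.0002916564527597927
top6 254.46448087431693 222.07650273224044 [   8   12   72   68 2928] 0.029 -0.044765633401210175 0.00037138461963422825
scene6 230.57361963190183 183.01533742331287 [   0    8   92   84 5216] 0.023 -0.04063158658976113 -0.0035177310984910674
scene6 230.57361963190183 183.01533742331287 [   0    8   92   84 5216] 0.029 -0.035650153806235825 -0.007988624560961569
top 150 12 0.157 -0.0563
top 28 66 0.1558 0.0584
top 215 210 -0.0216 -0.0384
top 118 238 -0.0102 0.0464
top 150 50 0.1268 -0.043
top 58 90 0.1265 0.0431
top 175 400 -0.154 0.0569
top 300 340 -0.1511 -0.0601
scene 378 250 0.1572 0.0588
scene 280 333 0.1587 -0.0642
scene 348 240 0.1311 0.052
scene 260 300 0.1234 -0.0482
scene 215 162 -0.0189 0.049
scene 143 222 -0.0097 -0.0487
```

View pics/z6.png

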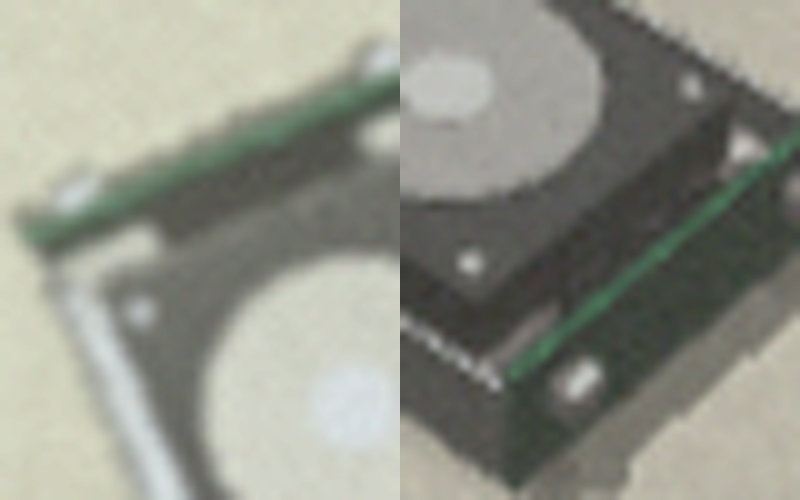

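The left view shows no gap between drive and socket at about (250,200). Bay end marks read about 3 mm short, so the corrected button position is −42 mm against −41 mm for home. Travel was 72 mm from the 16 mm notch, which gives 88 mm, so the tray is home.

```bash
python3 -c "
from plant import *
print(sign_off())"
```

```text
the job is handed in; nothing more can be done
None
```

The tray is fully home against the socket to within camera accuracy, the button has been let go, the hand is clear, and the job is handed in; I inferred the button locking from the forces and the tray's position, and did not measure its height.

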